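# Gingerbread house front: set the doorway with a spacer and hold the loose half against it

### The job

The two halves of a gingerbread house front lie on the cake board; stand the blue spacer block upright on the board between them, in the doorway (the one stretch of the joint that is wide enough for it), with its 30 mm thickness across the joint, and let go of it. Then slide the loose half, the one with the pink wafer block, up until the spacer is squeezed flush between the two halves, with the ends of the halves in line, and finish while still holding the loose half pressed against the spacer with a gentle, steady push of some newtons, as if waiting for the icing to set. Leave the cup, the sprinkle jar and the tree biscuit alone.

Things in the scene. Friction and masses are not known exactly. Their poses are not given: they have to be found in the camera images.
- board: white cake board, 130 (x) x 250 (y) x 10 mm, fixed to the table at a varying place and yaw; origin at the centre of its underside (on the table). The joint between the halves runs along its x; the set half lies to its +y, the loose half to its -y.
- set_half: gingerbread half already stuck fast to the board, 100 (x) x 75 (y) x 12 mm, white icing lines; origin at the centre of its underside, on the board's top (10 mm above the table). Axes parallel to the board's. Its face towards the joint is at its y = -37.5 mm.
- lintel: gingerbread strip 50 (x) x 24 (y) x 12 mm with an icing zigzag, stuck fast to the joint face of the set half along half of its length (the +x or the -x half, it varies): the gap here is too narrow for the spacer. Origin on the board's top at its mid-length; it spans y from -9 to +15 mm. Axes parallel to the board's.
- doorway: the doorway: the half of the joint without the strip, marked by a flat pale green patch (46 x 28 mm). Origin on the board's top, where the spacer's centre belongs: 50 mm of room in x (from the lintel's end to the outer end of the halves); the set half's joint face is at y = +15 mm. Axes parallel to the board's. At the start the gap here is about 37 to 50 mm wide, at the lintel 24 mm less.
- loose_half: loose gingerbread half, flat on the board, a little askew, 100 (x) x 80 (y) x 12 mm, 0.16 kg; origin: centre of its underside; its joint face is at y = +40 mm. Its handle, a fixed pink wafer block 40 (x) x 24 (y) mm, is centred at x = 0, y = -15 mm, from 12 to 46 mm above the origin. Pressed home its axes are parallel to the set half's, its origin 107.5 mm from that one's along -y.
- spacer: blue painted wooden block 44 (x) x 30 (y) x 55 mm tall, standing upright and loose on the table, about 0.06 kg; origin at the centre of its underside. Its 30 mm side (y) goes across the joint.
- cup: white mug, rim radius 42 mm, 85 mm tall, handle towards its y; origin at the centre of its underside; to be left alone
- sprinkles: amber jar with red lid, radius 26 mm, 75 mm tall; origin at the centre of its underside; to be left alone
- tree_biscuit: flat tree-shaped iced biscuit, about 95 x 75 x 10 mm; origin at its underside; to be left alone

How it is judged:
By the outcome, as a careful person would: the job done as asked, in the order asked, and still so for the second after the job is handed in, while the arm keeps its last pose, push and grip.
It also fails if it takes over 58 s, if anything falls off the work surface, if the arm or the gripper's body presses on something with over 40 N, if the wrist force passes 120 N, or if a joint passes its speed limit or range.

### The arm

A 6-joint arm with a two-finger parallel gripper is mounted at the origin on the work surface. World frame = base frame: x ahead of the robot, y to its left, z up, the work surface at z = 0. Lengths are in m, angles in degrees, forces in N, time in s.
With the tool pointing down it reaches from about 0.35 to 0.875 m from the base axis. Payload 4.2 kg.
Tool frame: the origin (TCP) lies on the centre line of the jaws, within the pads' length; the fingertips stand 22 mm ahead of it and the grasp point (between the pads) lies 3 mm ahead of it (r.tcp_to_tips is the distance from the TCP to the fingertips, in m); z points along the fingers, y is the line along which they close (so a half turn about z gives the same grasp; the last joint's range is limited). The gripper opens to 87 mm and grips with 3 to 60 N. Pads are 19 mm wide; open, the fingers measure 117 mm over their backs; the gripper's body (75 mm by 190 mm) begins 51 mm behind the grasp point.
Start: joints at [-58.98, 22.042, 0.453, 0, -68.411, -14.817], TCP at [0.174, -0.6, 0.245] pointing down, gripper open.
Joint ranges: [-179.83, 179.83], [-69.29, 118.12], [-61.27, 80.66], [-181.25, 117.63], [-171.15, -9.14], [-177.46, 177.46]. Speed limits (degrees/s): [159.86, 159.86, 180, 180, 180, 180].

### API

Orientations are given as a 3x3 rotation matrix whose columns are the frame's x, y, z axes.
In Python, from station import r gives the robot as it stands.
- The arm moves only by the tool apply_moves, never from a script. Its argument "plan" is a list of rows, each an object with "grip": the opening, from 0 (shut) to 1 (fully open); "offset": the shift along the tool's x, y, z in cm, a list of three; "spin": the turn about the tool's z in rad. A call has 1 to 5 rows; each row is the pose to reach, as a shift and turn from the pose commanded when the call began, along the tool's axes at that moment; what a row does not reach only later rows make up. A row lasts 1/10 s, in which the tool goes at most 50 mm and 8.59 degrees, less where a joint would pass 70% of its speed; a pose out of reach is approached as far as the arm can. A call with a gripper value outside its range is refused whole. The fingers move at their own pace and stop on an object; the grip force is fixed at half the most. Time passes only in rows, so rows that repeat a pose let the fingers close. It gives the time, the measured TCP pose, the force, the opening and the grip force at its end, in the units of the state.
- r.sense(): the state, without advancing time (a new reading comes with each control period).
- r.capture(name): name is "scene" or "top" or "wrist"; returns a dict with "img" (480x640x3 uint8, blue, green, red), "depth" (480x640 float32, m along the optical axis (not along the pixel's ray), 0 where there is no reading), "mtx" (3x3 intrinsics, pixels), "R" (3x3) and "t" (3): a world point X has camera coordinates R X + t. Camera axes: x right, y down, z forward; pixel columns grow to the right and rows downward; lengths in m; the calibration is good to about 2 mm. The wrist camera is an equidistant fisheye: a pixel r from the principal point sees the ray r / f radians off the axis. A picture is of the moment at which its call begins.
- r.finish_job(): hands the job in; it is judged then, once.
The state is a dict: "time_s": time; "joints": joint angles; "joint_velocities": joint speeds; "effort": joint torques, N m; "tcp_pos": TCP position; "ee_rot": TCP orientation; "wrist_force": force on the tool from outside, world axes, zero at the start; "moment": the same for the moment, N m; "gripper_width": opening from 0.0 (shut) to 1.0 (fully open); "gripper_force": force on a finger pad.
Only numpy, scipy, OpenCV 4.12 (cv2) and the standard library are available. Lean on these libraries where they do the work, as an engineer would, in place of code of your own. Each camera call takes 0.05 s, during which the arm holds its last target. There are 200 camera calls.

## Working session

There is one attempt and no reset: what is moved stays moved. The work goes in short steps, Python scripts to look and compute and a tool call to move; the robot and the scene stay as the last step left them, time stands still between calls to the robot, and variables do not carry over. Pictures are saved under pics/ and viewed, at most 10 in all, crops included, and the job is handed in when it is done.

Besides the shell and the picture viewer there is one more tool, called as a command line: name --argument value ..., lists and objects as JSON in quotes. apply_moves: Moves the arm, as the interface text tells. Its arguments: {"type":"object","properties":{"plan":{"type":"array"}},"required":["plan"]}

```bash
mkdir -p pics
cat > h.py <<'E'
import numpy as np, cv2
from station import r
def pts(c):
    d=c["depth"]; v,u=np.mgrid[0:480,0:640]; K=c["mtx"]
    X=np.stack([(u-K[0,2])/K[0,0]*d,(v-K[1,2])/K[1,1]*d,d],-1)
    return (X-c["t"])@c["R"]   # R^T (X-t)
E
python3 - <<'E'
from h import *
s=r.sense(); print({k:np.round(v,3).tolist() for k,v in s.items()})
for n in("top","scene"):
    c=r.capture(n); np.savez(n+".npz",**c); cv2.imwrite(f"pics/{n}0.png",c["img"]); print(n,c["mtx"],c["R"],c["t"])
E
```

```text
{'time_s': 0.0, 'joints': [-58.979, 22.088, 0.379, -0.03, -68.41, -14.817], 'joint_velocities': [-0.081, 0.037, 0.028, 0.058, 0.016, -0.077], 'effort': [-0.0, -39.067, 18.741, 4.22, 0.011, -0.0], 'tcp_pos': [0.174, -0.6, 0.243], 'ee_rot': [[-0.96, -0.279, -0.001], [-0.279, 0.96, 0.002], [0.0, 0.002, -1.0]], 'wrist_force': [0.015, -0.299, -0.932], 'moment': [0.051, -0.01, -0.002], 'gripper_force': 0.0, 'gripper_width': 1.0}
top [[474.7777552    0.         319.00700502]
 [  0.         474.7777552  237.99840005]
 [  0.           0.           1.        ]] [[ 0.00818373 -0.99996562 -0.00133959]
 [-0.99584208 -0.00802843 -0.0907419 ]
 [ 0.09072803  0.00207662 -0.99587354]] [-0.01377157  0.58621105  1.22109776]
scene [[472.41446761   0.         321.53423548]
 [  0.         472.41446761 237.56693596]
 [  0.           0.           1.        ]] [[-0.46417997  0.88557761  0.01700765]
 [ 0.71860025  0.38774495 -0.57729329]
 [-0.51783263 -0.25574628 -0.81635973]] [ 0.26308194 -0.37889555  1.28448885]
```

View pics/top0.png

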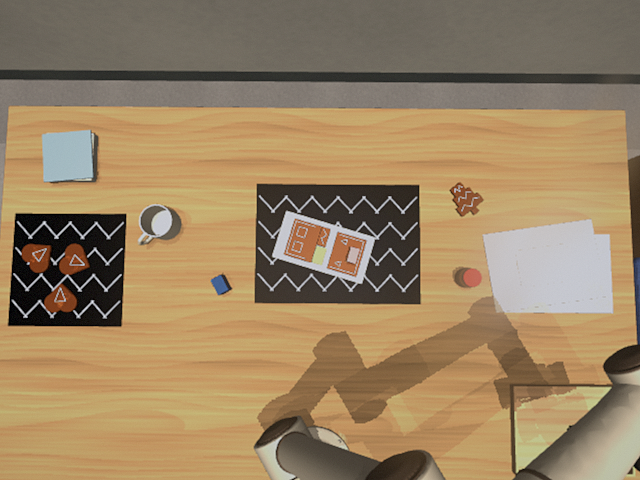

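The top view shows the board centred near (323,245), with the green doorway patch at (319,255), the pink handle at (353,255) and the blue spacer at (221,284). The cup (157,222), jar (468,277) and tree (465,198) are all clear of the work.

Run:
```python
from h import *
c=dict(np.load("top.npz")); P=pts(c); im=c["img"]
a=cv2.resize(im[205:289,270:380],None,fx=7,fy=7,interpolation=cv2.INTER_CUBIC)
cv2.imwrite("pics/crop1.png",a)
hsv=cv2.cvtColor(im,cv2.COLOR_BGR2HSV)
def rep(n,m):
    q=P[m]; z=q[:,2]; print(n,m.sum(),"z",np.percentile(z,[5,50,95]).round(3)); return q
w=np.zeros(im.shape[:2],bool)
w[260:310,200:245]=1
m=w&(hsv[...,0]>100)&(hsv[...,0]<130)&(hsv[...,1]>120)
q=rep("spacer",m); t=q[q[:,2]>.045]; print(cv2.minAreaRect((t[:,:2]*1000).astype(np.float32)), t.mean(0))
print("table z",P[300,180],P[245,323],P[255,353])
w[:]=0; w[205:289,270:380]=1
m=w&(P[...,2]>.006)&(P[...,2]<.08); m&=np.linalg.norm(P[...,:2]-P[245,323,:2],axis=2)<.16
q=rep("board",m); print(cv2.minAreaRect((q[:,:2]*1000).astype(np.float32)))
m=w&(P[...,2]>.045); q=rep("handle",m); print(cv2.minAreaRect((q[:,:2]*1000).astype(np.float32)),q.mean(0))
```

```text
spacer 182 z [0.052 0.056 0.06 ]
((478.6518249511719, 125.94287109375), (45.63166427612305, 271.5028991699219), 7.228504657745361) [0.46339618 0.24056245 0.0692543 ]
table z [0.42068939 0.35751315 0.00368655] [ 0.56822304 -0.01966395  0.02289338] [ 0.54081818 -0.09654153  0.05337132]
board 4693 z [0.007 0.018 0.028]
((566.347900390625, -22.186798095703125), (221.90066528320312, 288.3641052246094), 0.4304099977016449)
handle 183 z [0.053 0.057 1.269]
((510.0329895019531, -68.30490112304688), (36.451263427734375, 130.3436279296875), 48.702152252197266) [ 0.52994093 -0.08156921  0.27526589]
```

View pics/crop1.png

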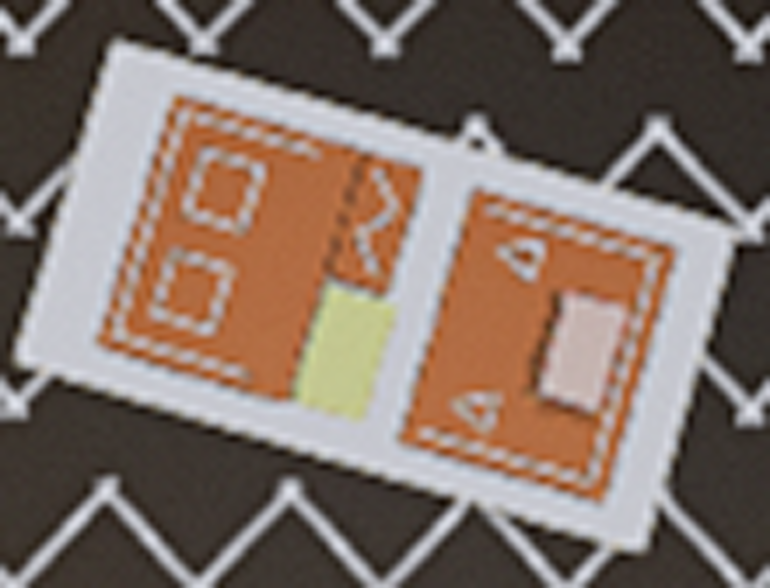

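The crop shows the board corners at (118,40), (738,232), (640,552) and (15,360). The loose half's corners are (475,188), (678,246), (602,500) and (400,440). The green patch's corners are (328,283), (396,303), (362,420) and (294,400), so the doorway is on the robot-side (−x) half.

```bash
cat >> h.py <<'E'
def onz(c,uv,z):
    uv=np.atleast_2d(np.float64(uv)); K=c["mtx"]
    d=np.c_[(uv-[K[0,2],K[1,2]])/K[0,0],np.ones(len(uv))]@c["R"]; o=-c["R"].T@c["t"]
    return o+d*((z-o[2])/d[:,2])[:,None]
def go(x,y,z,yaw=None):
    "print offset(cm) and spin to TCP target; yaw (deg) = direction of jaw line, mod 180"
    s=r.sense(); R=np.array(s["ee_rot"]); p=np.array(s["tcp_pos"])
    print("pos",p.round(4),"jaw",np.degrees(np.arctan2(R[1,1],R[0,1])).round(2),"F",np.round(s["wrist_force"],1),"t",round(s["time_s"],2))
    o=R.T@(np.array([x,y,z])-p)*100; sp=0
    if yaw is not None:
        a=np.degrees(np.arctan2(R[1,1],R[0,1])); sp=-np.radians((yaw-a+90)%180-90)  # tool z down
    print("offset cm",o.round(2),"spin",round(sp,3),"j6",round(s["joints"][5],1))
E
python3 - <<'E'
from h import *
c=dict(np.load("top.npz")); P=pts(c); im=c["img"]
f=lambda l:(np.array(l)+.5)/7-.5+[270,205]
for n,l,z in(("board",[(118,40),(738,232),(640,552),(15,360)],.01),("loose",[(475,188),(678,246),(602,500),(400,440)],.022),("patch",[(328,283),(396,303),(362,420),(294,400)],.010),("set",[(175,96),(98,347),(293,400)],.022)):
    q=onz(c,f(l),z)[:,:2]*1000; e=np.diff(np.r_[q,q[:1]],axis=0)
    print(n,q.mean(0).round(1),np.linalg.norm(e,axis=1).round(1),np.degrees(np.arctan2(e[:,1],e[:,0])).round(1),"\n",q.round(1).tolist())
hsv=cv2.cvtColor(im,cv2.COLOR_BGR2HSV)
m=(hsv[...,0]>100)&(hsv[...,0]<130)&(hsv[...,1]>120); m[:265]=0;m[300:]=0;m[:,:205]=0;m[:,240:]=0
m2=m&(P[...,2]>.048)&(P[...,2]<.065)
for mm in(m,m2):
    v,u=np.nonzero(mm); q=onz(c,np.c_[u,v],.055)[:,:2]*1000
    print(len(u),u.min(),u.max(),v.min(),v.max(),cv2.minAreaRect(q.astype(np.float32)),q.mean(0))
go(.45,.19,.2)
E
```

```text
board [564.6 -21. ] [247.6 127.1 247.3 128.3] [-106.9  163.    73.4  -16.9] 
 [[661.6, 78.9], [589.8, -158.1], [468.3, -120.8], [538.8, 116.2]]
loose [546.2 -81.7] [79.5 99.8 78.8 99.1] [-105.6  163.4   73.9  -16.2] 
 [[604.5, -57.5], [583.2, -134.1], [487.6, -105.6], [509.4, -29.8]]
patch [543.1  -8.9] [26.9 46.2 26.8 46.3] [-106.   164.2   74.1  -15.7] 
 [[569.1, -2.3], [561.7, -28.2], [517.2, -15.6], [524.5, 10.2]]
set [568.7  50.1] [ 99.2  76.  123.4] [ 163.8 -104.7   21.8] 
 [[638.6, 56.1], [543.3, 83.8], [524.0, 10.4]]
182 211 227 275 293 ((462.2806701660156, 244.31948852539062), (42.606666564941406, 28.258472442626953), 27.963180541992188) [463.15037298 243.595101  ]
177 212 227 275 293 ((462.9235534667969, 243.38099670410156), (42.3510856628418, 25.99773597717285), 27.96327018737793) [463.28215468 243.55589646]
pos [ 0.1743 -0.5997  0.2436] jaw 106.19 F [-0.3  0.4 -1.2] t 0.1
offset cm [-48.5   68.14   4.49] spin 0 j6 -14.8
```

apply_moves --plan '[{"grip":1,"offset":[-31,17,0],"spin":-0.75},{"grip":1,"offset":[-31,17,0],"spin":-0.75},{"grip":1,"offset":[-31,17,0],"spin":-0.75},{"grip":1,"offset":[-31,17,0],"spin":-0.75},{"grip":1,"offset":[-31,17,0],"spin":-0.75}]'

```text
time_s: 0.6
tcp_pos: [0.3522, -0.4218, 0.2442]
ee_rot: [[-0.507, -0.862, -0.0], [-0.862, 0.507, 0.0], [-0.0, 0.001, -1.0]]
wrist_force: [0.9, -0.2, 0.5]
gripper_width: 1.001
gripper_force: 0.0
```

```bash
python3 -c "
from h import *
go(.45,.20,.24,28)"
```

```text
pos [ 0.3522 -0.4218  0.2442] jaw 149.51 F [ 0.9 -0.2  0.5] t 0.6
offset cm [-58.54  23.13   0.45] spin -1.021 j6 2.8
```

apply_moves --plan '[{"grip":1,"offset":[-58.5,23,0],"spin":-0.75},{"grip":1,"offset":[-58.5,23,0],"spin":-0.75},{"grip":1,"offset":[-58.5,23,0],"spin":-0.75},{"grip":1,"offset":[-58.5,23,0],"spin":-0.75},{"grip":1,"offset":[-58.5,23,0],"spin":-0.75}]'

```text
time_s: 1.1
tcp_pos: [0.3917, -0.1749, 0.2444]
ee_rot: [[0.216, -0.976, -0.0], [-0.976, -0.216, 0.0], [-0.0, 0.0, -1.0]]
wrist_force: [1.0, 0.7, 0.1]
gripper_width: 0.997
gripper_force: 0.0
```

```bash
python3 -c "
from h import *
go(.45,.20,.24,28)"
```

```text
pos [ 0.3917 -0.1749  0.2444] jaw -167.52 F [1.  0.7 0.1] t 1.1
offset cm [-35.35 -13.8    0.44] spin -0.271 j6 14.7
```

apply_moves --plan '[{"grip":1,"offset":[-35.4,-13.8,0],"spin":-0.27},{"grip":1,"offset":[-35.4,-13.8,0],"spin":-0.27},{"grip":1,"offset":[-35.4,-13.8,0],"spin":-0.27},{"grip":1,"offset":[-35.4,-13.8,0],"spin":-0.27},{"grip":1,"offset":[-35.4,-13.8,0],"spin":-0.27}]'

```text
time_s: 1.6
tcp_pos: [0.4313, 0.072, 0.2446]
ee_rot: [[0.464, -0.886, 0.0], [-0.886, -0.464, 0.0], [-0.0, -0.0, -1.0]]
wrist_force: [1.0, -0.7, -0.4]
gripper_width: 1.0
gripper_force: 0.0
```

```bash
python3 -c "
from h import *
go(.463,.2435,.15,28)
c=r.capture('wrist'); np.savez('w1.npz',**c); cv2.imwrite('pics/w1.png',c['img']); print(c['mtx'],c['R'],c['t'])"
```

```text
pos [0.4313 0.072  0.2446] jaw -152.35 F [ 1.  -0.7 -0.4] t 1.6
offset cm [-13.72 -10.76   9.47] spin -0.006 j6 -3.3
[[371.64829954   0.         320.87679246]
 [  0.         371.64829954 231.41580908]
 [  0.           0.           1.        ]] [[-0.8852723  -0.4650717  -0.0011262 ]
 [-0.45098616  0.85786371  0.24633583]
 [-0.11359769  0.21858219 -0.96918388]] [0.41563706 0.10204529 0.42362819]
```

View pics/w1.png

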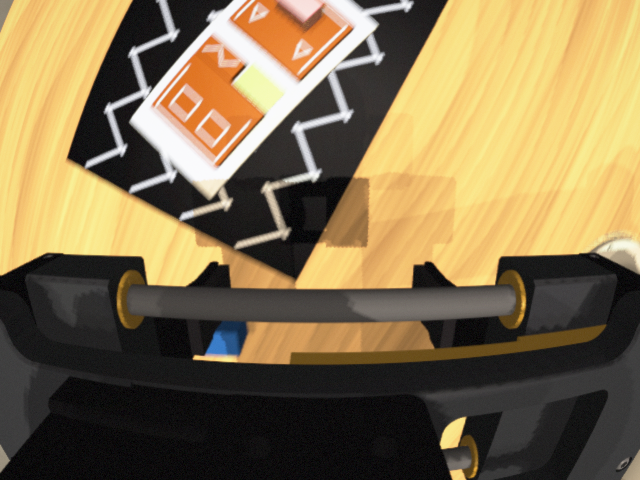

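The wrist view shows the green patch around (258,87), the loose half around (320,30) with its handle, and the spacer partly hidden at (228,340). I'll zoom in on the board.

```bash
cat >> h.py <<'E'
def onzf(c,uv,z):
    uv=np.atleast_2d(np.float64(uv)); K=c["mtx"]; a=(uv-[K[0,2],K[1,2]])/K[0,0]; th=np.linalg.norm(a,axis=1)[:,None]
    d=np.c_[a/th*np.sin(th),np.cos(th)]@c["R"]; o=-c["R"].T@c["t"]
    return o+d*((z-o[2])/d[:,2])[:,None]
E
python3 -c "
from h import *
c=np.load('w1.npz'); cv2.imwrite('pics/w1c.png',cv2.resize(c['img'][0:195,130:390],None,fx=3,fy=3,interpolation=cv2.INTER_CUBIC))"
```

```text
(no output)
```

View pics/w1c.png

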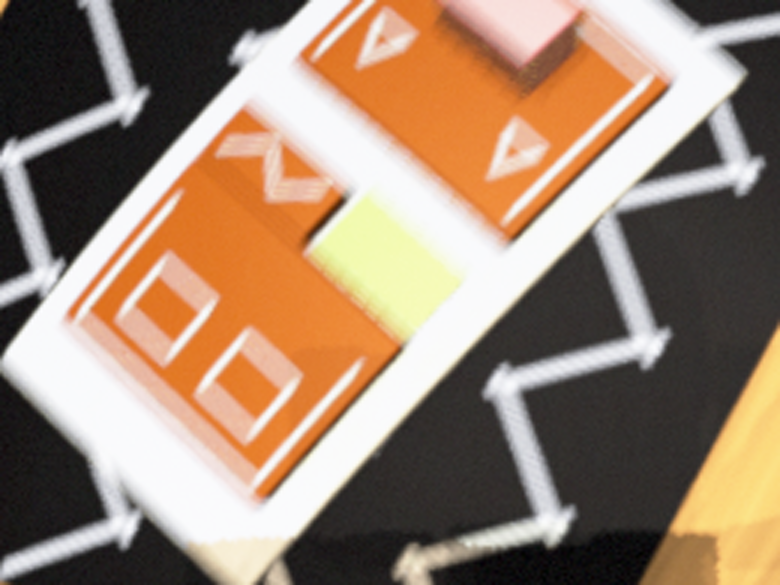

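apply_moves --plan '[{"grip":1,"offset":[-13.7,-10.8,6],"spin":0},{"grip":1,"offset":[-13.7,-10.8,6],"spin":0},{"grip":1,"offset":[-13.7,-10.8,6],"spin":0},{"grip":1,"offset":[-13.7,-10.8,6],"spin":0},{"grip":1,"offset":[-13.7,-10.8,6],"spin":0}]'

```text
time_s: 2.15
tcp_pos: [0.4638, 0.2442, 0.182]
ee_rot: [[0.467, -0.884, -0.003], [-0.884, -0.467, -0.002], [0.001, 0.003, -1.0]]
wrist_force: [-0.2, -0.9, 0.5]
gripper_width: 0.997
gripper_force: 0.0
```

The crop shows the patch corners at (375,188), (465,275), (408,340) and (308,245). The loose half's corners are (297,65), (507,240) and (668,85), and the set half's are (398,345), (260,503) and (65,320).

Run:
```python
from h import *
c=dict(np.load("w1.npz")); f=lambda l:(np.array(l)+.5)/3-.5+[130,0]
for n,l,z in(("patch",[(375,188),(465,275),(408,340),(308,245)],.010),("loose",[(297,65),(507,240),(668,85)],.022),("set",[(398,345),(260,503),(65,320)],.022)):
    q=onzf(c,f(l),z)[:,:2]*1000; e=np.diff(np.r_[q,q[:1]],axis=0)
    print(n,q.mean(0).round(1),np.linalg.norm(e,axis=1).round(1),np.degrees(np.arctan2(e[:,1],e[:,0])).round(1),"\n",q.round(1).tolist())
c=dict(np.load("scene.npz")); im=c["img"]; P=pts(c); h=cv2.cvtColor(im,cv2.COLOR_BGR2HSV)
m=(h[...,0]>100)&(h[...,0]<130)&(h[...,1]>120)&(np.linalg.norm(P[...,:2]-[.463,.2435],axis=2)<.05)
mt=m&(P[...,2]>.050)
v,u=np.nonzero(mt); print(m.sum(),len(u),np.median(P[mt][:,2]))
q=onz(c,np.c_[u,v],.055)[:,:2]*1000; print(cv2.minAreaRect(q.astype(np.float32)),q.mean(0))
go(.463,.2437,.043,28)
```

```text
patch [542.8  -6. ] [44.  29.  48.8 29.8] [ 161.8   76.1  -17.3 -113.2] 
 [[559.0, -26.8], [517.2, -13.1], [524.2, 15.1], [570.7, 0.6]]
loose [532.6 -60.8] [ 95.9  74.9 123.2] [ 165.1 -106.4   22.5] 
 [[601.4, -53.4], [508.7, -28.6], [487.6, -100.5]]
set [568.2  54. ] [ 69.9  97.6 119.7] [  74.4  -15.9 -160.2] 
 [[524.4, 18.0], [543.1, 85.3], [637.0, 58.6]]
0 0 nan
((0.0, 0.0), (0.0, 0.0), 0.0) [nan nan]
pos [0.4638 0.2442 0.182 ] jaw -152.18 F [-0.2 -0.9  0.5] t 2.15
offset cm [-1.00e-02  5.00e-02  1.39e+01] spin -0.003 j6 -17.7
  return _methods._mean(a, axis=axis, dtype=dtype,
  ret = ret.dtype.type(ret / rcount)
<stdin>:10: RuntimeWarning: Mean of empty slice.
  ret = um.true_divide(
```

apply_moves --plan '[{"grip":1,"offset":[0,0,8],"spin":0},{"grip":1,"offset":[0,0,11.5],"spin":0},{"grip":1,"offset":[0,0,13.8],"spin":0},{"grip":1,"offset":[0,0,13.8],"spin":0},{"grip":0.75,"offset":[0,0,13.8],"spin":0}]'

```text
time_s: 2.65
tcp_pos: [0.4644, 0.2411, 0.0471]
ee_rot: [[0.464, -0.886, -0.0], [-0.886, -0.464, -0.001], [0.001, 0.0, -1.0]]
wrist_force: [0.1, -0.4, 0.2]
gripper_width: 0.965
gripper_force: 0.0
```

apply_moves --plan '[{"grip":0.4,"offset":[0,0,0],"spin":0},{"grip":0.4,"offset":[0,0,0],"spin":0},{"grip":0.4,"offset":[0,0,0],"spin":0},{"grip":0.4,"offset":[0,0,0],"spin":0},{"grip":0.4,"offset":[0,0,0],"spin":0}]'

```text
time_s: 3.15
tcp_pos: [0.4641, 0.2416, 0.0471]
ee_rot: [[0.464, -0.886, 0.001], [-0.886, -0.464, 0.001], [-0.0, -0.001, -1.0]]
wrist_force: [-0.3, -0.7, 0.3]
gripper_width: 0.537
gripper_force: 0.0
```

apply_moves --plan '[{"grip":0.4,"offset":[0,0,0.2],"spin":0},{"grip":0.4,"offset":[0,0,0.2],"spin":0},{"grip":0.4,"offset":[0,0,0.2],"spin":0},{"grip":0.4,"offset":[0,0,0.2],"spin":0},{"grip":0.4,"offset":[0,0,0.2],"spin":0}]'

```text
time_s: 3.65
tcp_pos: [0.4642, 0.2416, 0.0466]
ee_rot: [[0.465, -0.885, 0.001], [-0.885, -0.465, 0.0], [0.0, -0.001, -1.0]]
wrist_force: [-4.8, -0.8, 13.3]
gripper_width: 0.507
gripper_force: 30.0
```

```bash
python3 -c "
from h import *
s=r.sense(); print(s['gripper_width'],s['gripper_force'])
go(.463,.2437,.14,28)
c=r.capture('scene'); np.savez('s2.npz',**c); cv2.imwrite('pics/s2.png',c['img'][:, :])"
```

```text
0.5065836778955207 30.00233380123973
pos [0.4642 0.2416 0.0466] jaw -152.31 F [-4.8 -0.8 13.3] t 3.65
offset cm [-0.24  0.   -9.34] spin -0.005 j6 -17.7
```

View pics/s2.png

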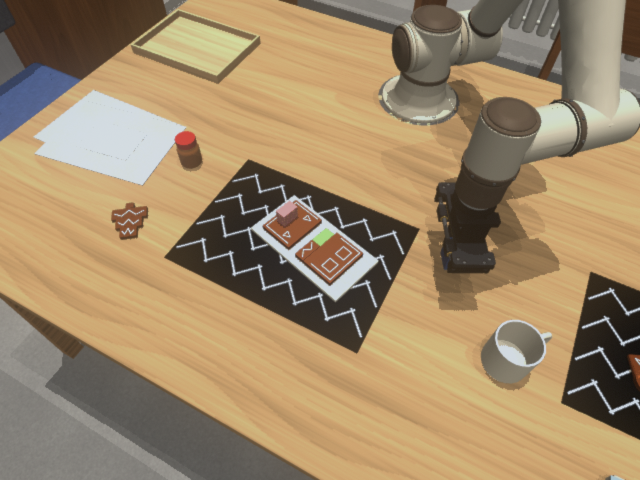

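The scene view shows the gripper holding the spacer (opening 0.507, or 44 mm, with full grip force), well away from the cup at (515,352). Next I lift it, then carry it over the doorway.

apply_moves --plan '[{"grip":0.4,"offset":[0,0,-3],"spin":0},{"grip":0.4,"offset":[0,0,-7],"spin":0},{"grip":0.4,"offset":[0,0,-9.4],"spin":0},{"grip":0.4,"offset":[0,0,-9.4],"spin":0.1},{"grip":0.4,"offset":[0,0,-9.4],"spin":0.2}]'

```text
time_s: 4.2
tcp_pos: [0.4641, 0.2417, 0.1396]
ee_rot: [[0.274, -0.962, 0.001], [-0.962, -0.274, 0.002], [-0.001, -0.002, -1.0]]
wrist_force: [-0.9, -0.3, -0.8]
gripper_width: 0.506
gripper_force: 30.0
```

```bash
python3 -c "
from h import *
go(.5409,-.0117,.125,-16.5)"
```

```text
pos [0.4641 0.2417 0.1396] jaw -164.08 F [-0.9 -0.3 -0.8] t 4.2
offset cm [26.47 -0.43  1.43] spin 0.566 j6 -29.3
```

apply_moves --plan '[{"grip":0.4,"offset":[4,-0.1,0],"spin":0.12},{"grip":0.4,"offset":[8.5,-0.1,0],"spin":0.25},{"grip":0.4,"offset":[13,-0.2,0],"spin":0.37},{"grip":0.4,"offset":[17.5,-0.3,0],"spin":0.48},{"grip":0.4,"offset":[22,-0.4,0.5],"spin":0.566}]'

```text
time_s: 4.7
tcp_pos: [0.5297, 0.0297, 0.134]
ee_rot: [[-0.283, -0.959, 0.001], [-0.959, 0.283, 0.0], [-0.001, -0.001, -1.0]]
wrist_force: [0.7, 1.0, -0.4]
gripper_width: 0.505
gripper_force: 30.0
```

```bash
python3 -c "
from h import *
go(.5409,-.0117,.125,-16.5)"
```

```text
pos [0.5297 0.0297 0.134 ] jaw 163.54 F [ 0.7  1.  -0.4] t 4.7
offset cm [ 3.65 -2.25  0.9 ] spin 0.001 j6 -37.2
```

apply_moves --plan '[{"grip":0.4,"offset":[2,-1.2,1],"spin":0},{"grip":0.4,"offset":[3.65,-2.25,2],"spin":0},{"grip":0.4,"offset":[3.65,-2.25,3.4],"spin":0},{"grip":0.4,"offset":[3.65,-2.25,3.4],"spin":0},{"grip":0.4,"offset":[3.65,-2.25,3.4],"spin":0}]'

```text
time_s: 5.2
tcp_pos: [0.5403, -0.0101, 0.0995]
ee_rot: [[-0.28, -0.96, -0.001], [-0.96, 0.28, -0.0], [0.001, 0.001, -1.0]]
wrist_force: [-0.3, -0.4, -0.9]
gripper_width: 0.502
gripper_force: 30.0
```

```bash
python3 -c "
from h import *
go(.5409,-.0117,.059,-16.5)
c=r.capture('scene'); np.savez('s3.npz',**c); cv2.imwrite('pics/s3.png',cv2.resize(c['img'][165:305,220:400],None,fx=4,fy=4,interpolation=cv2.INTER_CUBIC))
c=r.capture('wrist'); np.savez('w3.npz',**c); cv2.imwrite('pics/w3.png',c['img'])"
```

```text
pos [ 0.5403 -0.0101  0.0995] jaw 163.74 F [-0.3 -0.4 -0.9] t 5.2
offset cm [ 0.13 -0.1   4.05] spin 0.004 j6 -32.4
```

View pics/w3.png

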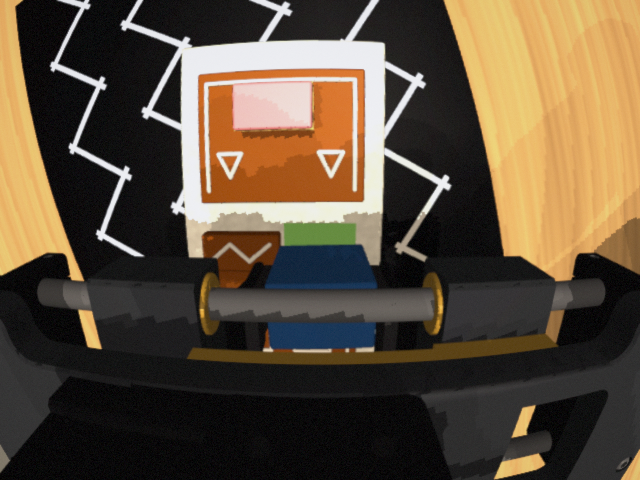

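The wrist view shows the loose half's corners near (199,73), (364,70), (364,202) and (197,200). The green patch's loose-side edge runs from (285,222) to (355,222), the lintel's end is at (281,233), and the held spacer's top edge runs from (276,247) to (366,246).

Run:
```python
from h import *
c=dict(np.load("w3.npz")); s=r.sense(); p=np.array(s["tcp_pos"])[:2]*1000; a=np.radians(-16.3); u=np.array([np.cos(a),np.sin(a)]); v=np.array([-u[1],u[0]])
zt=.0995+.055-.0466
for n,l,z in(("loose",[(199,73),(364,70),(364,202),(197,200)],.022),("patch",[(285,222),(355,222)],.01),("lintel",[(203,235),(281,233)],.022),("board",[(182,48),(385,43)],.01),("spacertop",[(276,247),(366,246)],zt)):
    q=onzf(c,l,z)[:,:2]*1000; e=np.diff(np.r_[q,q[:1]],axis=0)
    print(n,q.mean(0).round(1),np.linalg.norm(e,axis=1).round(1),np.degrees(np.arctan2(e[:,1],e[:,0])).round(1)," bx,by rel TCP:",np.c_[(q-p)@u,(q-p)@v].round(1).tolist())
print(c["depth"][[222,150,255],[320,280,320]])
```

```text
loose [545.  -83.1] [ 98.7  79.1 102.7  78.5] [ 163.1   74.4  -17.2 -108.6]  bx,by rel TCP: [[73.4, -109.2], [-25.3, -108.2], [-26.2, -29.2], [76.6, -30.8]]
patch [537.2 -23.2] [44.8 44.8] [163.8 -16.2]  bx,by rel TCP: [[22.7, -14.0], [-22.1, -14.1]]
lintel [585.4 -32.1] [50.1 50.1] [165.4 -14.6]  bx,by rel TCP: [[74.1, -8.4], [24.1, -9.8]]
board [ 528.4 -140.8] [129.6 129.6] [163.3 -16.7]  bx,by rel TCP: [[89.7, -129.8], [-39.9, -129.0]]
spacertop [533.  -35.3] [33.9 33.9] [164.5 -15.5]  bx,by rel TCP: [[16.6, -26.7], [-17.3, -27.1]]
[0.23602746 0.21350974 0.17552386]
```

View pics/s3.png

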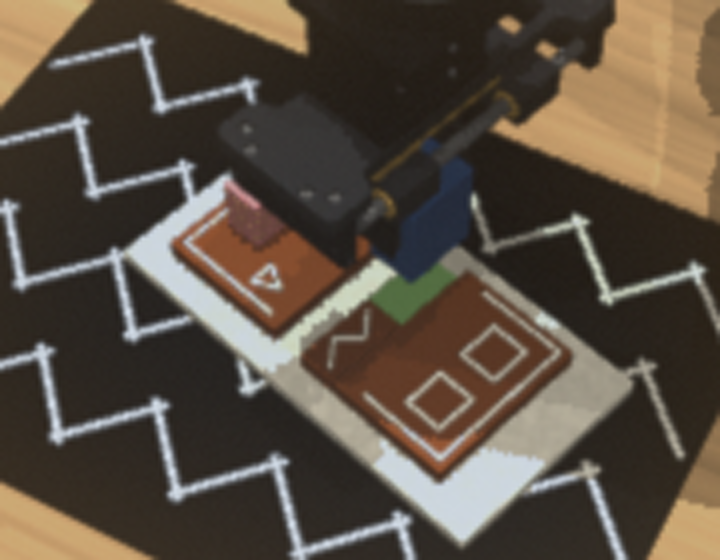

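Run:
```python
from h import *
c=dict(np.load("w3.npz")); s=r.sense(); p=np.array(s["tcp_pos"])[:2]*1000; a=np.radians(-16.3); u=np.array([np.cos(a),np.sin(a)]); v=np.array([-u[1],u[0]])
for z,l in((.053,[(276,247),(366,246)]),):
    q=onzf(c,l,z)[:,:2]*1000; print(np.linalg.norm(q[1]-q[0]),np.c_[(q-p)@u,(q-p)@v].round(1).tolist())
```

```text
47.802617494378374 [[23.5, -10.2], [-24.3, -10.9]]
```

Run:
```python
from h import *
c=dict(np.load("w3.npz")); s=r.sense(); p=np.r_[np.array(s["tcp_pos"])[:2]*1000,0]; a=np.radians(-16.3); u=np.array([np.cos(a),np.sin(a),0]); v=np.array([-u[1],u[0],0])
K=c["mtx"]; o=-c["R"].T@c["t"]
for px in [(320,212),(320,226),(320,240),(320,244),(320,250),(320,256),(320,262),(320,268),(320,276),(320,330),(320,345),(280,256),(360,256)]:
    A=(np.array(px)-[K[0,2],K[1,2]])/K[0,0]; t=np.linalg.norm(A); d=np.r_[A/t*np.sin(t),np.cos(t)]
    X=(o+(d/d[2]*c["depth"][px[1],px[0]])@c["R"])*1000; print(px,"bx,by,z",((X-p)@u).round(1),((X-p)@v).round(1),X[2].round(1))
```

```text
(320, 212) bx,by,z 0.3 -20.9 11.6
(320, 226) bx,by,z 0.2 -11.7 11.3
(320, 240) bx,by,z 0.2 -2.6 11.9
(320, 244) bx,by,z 0.1 -13.2 57.3
(320, 250) bx,by,z 0.1 -12.4 65.2
(320, 256) bx,by,z 0.1 -12.8 76.2
(320, 262) bx,by,z 0.1 -11.9 82.2
(320, 268) bx,by,z 0.0 -13.0 93.2
(320, 276) bx,by,z 0.0 -13.0 102.6
(320, 330) bx,by,z -0.0 7.8 109.5
(320, 345) bx,by,z -0.1 15.4 108.9
(280, 256) bx,by,z 19.1 -12.0 74.0
(360, 256) bx,by,z -18.6 -13.0 76.6
```

The held spacer's lower centre is 2.3 mm towards the set half from the TCP, and the TCP is centred on the patch. I'll shift it 4 mm towards the loose half and lower it.

apply_moves --plan '[{"grip":0.4,"offset":[0.4,0.05,1.0],"spin":0},{"grip":0.4,"offset":[0.4,0.05,2.2],"spin":0},{"grip":0.4,"offset":[0.4,0.05,3.2],"spin":0},{"grip":0.4,"offset":[0.4,0.05,3.8],"spin":0},{"grip":0.4,"offset":[0.4,0.05,4.0],"spin":0}]'

```text
time_s: 5.8
tcp_pos: [0.5382, -0.0139, 0.0583]
ee_rot: [[-0.28, -0.96, -0.002], [-0.96, 0.28, -0.001], [0.001, 0.002, -1.0]]
wrist_force: [-0.2, 0.5, -0.6]
gripper_width: 0.502
gripper_force: 30.0
```

apply_moves --plan '[{"grip":0.4,"offset":[0,0,0.1],"spin":0},{"grip":0.4,"offset":[0,0,0.2],"spin":0},{"grip":0.4,"offset":[0,0,0.2],"spin":0}]'

```text
time_s: 6.1
tcp_pos: [0.539, -0.0138, 0.0577]
ee_rot: [[-0.28, -0.96, 0.001], [-0.96, 0.28, 0.0], [-0.0, -0.0, -1.0]]
wrist_force: [-0.7, -0.6, -0.9]
gripper_width: 0.504
gripper_force: 30.0
```

apply_moves --plan '[{"grip":0.4,"offset":[0,0,0.08],"spin":0},{"grip":0.4,"offset":[0,0,0.1],"spin":0},{"grip":0.4,"offset":[0,0,0.1],"spin":0}]'

```text
time_s: 6.4
tcp_pos: [0.5389, -0.0138, 0.0567]
ee_rot: [[-0.28, -0.96, 0.0], [-0.96, 0.28, 0.0], [-0.0, -0.0, -1.0]]
wrist_force: [-0.1, 0.0, -0.8]
gripper_width: 0.498
gripper_force: 30.0
```

apply_moves --plan '[{"grip":0.4,"offset":[0,0,0.08],"spin":0},{"grip":0.4,"offset":[0,0,0.08],"spin":0},{"grip":0.4,"offset":[0,0,0.08],"spin":0}]'

```text
time_s: 6.7
tcp_pos: [0.5389, -0.0138, 0.0567]
ee_rot: [[-0.28, -0.96, 0.0], [-0.96, 0.28, -0.0], [-0.0, -0.0, -1.0]]
wrist_force: [-1.1, 0.7, 5.1]
gripper_width: 0.505
gripper_force: 30.0
```

Contact at 5 N. The spacer is standing on the board, so I'll release it.

apply_moves --plan '[{"grip":0.65,"offset":[0,0,0],"spin":0},{"grip":0.75,"offset":[0,0,0],"spin":0},{"grip":0.75,"offset":[0,0,0],"spin":0},{"grip":0.75,"offset":[0,0,0],"spin":0},{"grip":0.75,"offset":[0,0,-0.3],"spin":0}]'

```text
time_s: 7.2
tcp_pos: [0.5385, -0.0139, 0.0583]
ee_rot: [[-0.28, -0.96, -0.001], [-0.96, 0.28, -0.0], [0.001, 0.001, -1.0]]
wrist_force: [-0.3, 1.1, -0.7]
gripper_width: 0.741
gripper_force: 0.0
```

apply_moves --plan '[{"grip":0.75,"offset":[0,0,-2],"spin":0},{"grip":0.75,"offset":[0,0,-5],"spin":0},{"grip":0.75,"offset":[0,0,-8],"spin":0},{"grip":0.75,"offset":[0,0,-8],"spin":0},{"grip":0.75,"offset":[0,0,-8],"spin":0}]'

```text
time_s: 7.7
tcp_pos: [0.539, -0.0137, 0.1395]
ee_rot: [[-0.28, -0.96, 0.002], [-0.96, 0.28, 0.001], [-0.001, -0.001, -1.0]]
wrist_force: [-0.2, 0.3, -0.5]
gripper_width: 0.75
gripper_force: 0.0
```

```bash
python3 -c "
from h import *
go(.5409,-.0117,.059,-16.5)
c=r.capture('wrist'); np.savez('w4.npz',**c); cv2.imwrite('pics/w4.png',c['img'])"
```

```text
pos [ 0.539  -0.0137  0.1395] jaw 163.71 F [-0.2  0.3 -0.5] t 7.7
offset cm [-0.24 -0.12  8.05] spin 0.004 j6 -32.0
```

View pics/w4.png

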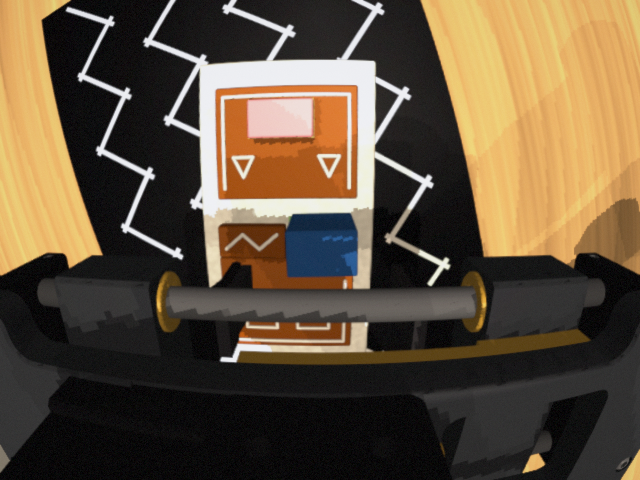

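The spacer is standing free in the doorway between lintel and gap, its top face around (322,255). The loose half is at (217–357, 87–200) and its handle at (280,118). Next I'll fit the edges by code.

```bash
cat >> h.py <<'E'
A0=np.radians(-16.5); U=np.array([np.cos(A0),np.sin(A0)]); V=np.array([-U[1],U[0]]); O=np.array([.540,-.010])
def proj(c,X,fish=True):
    q=X@c["R"].T+c["t"]; K=c["mtx"]; 
    if fish:
        h=np.linalg.norm(q[...,:2],axis=-1); q=q[...,:2]*(np.arctan2(h,q[...,2])/h)[...,None]
    else: q=q[...,:2]/q[...,2:]
    return q*K[0,0]+[K[0,2],K[1,2]]
def rect(c,z,fish=True,s=4,bx=(-60,100),by=(-145,95)):
    "ortho map at height z: column=bx, row=by (mm*s)"
    a,b=np.meshgrid(np.arange(*bx,1/s),np.arange(*by,1/s)); X=np.zeros(a.shape+(3,)); X[...,:2]=O+(a[...,None]*U+b[...,None]*V)/1000; X[...,2]=z
    m=proj(c,X,fish).astype(np.float32); return cv2.remap(c["img"],m[...,0],m[...,1],cv2.INTER_LINEAR),a,b
def edge(im,a,b,bx,by,axis,ch,sign):
    "strongest gradient per row (axis=0: along bx) or column; robust line fit -> angle err deg, position at mid"
    g=cv2.GaussianBlur(im[...,ch].astype(np.float32),(0,0),3); G=np.gradient(g,axis=1-axis)*sign
    w=(a>bx[0])&(a<bx[1])&(b>by[0])&(b<by[1]); G=np.where(w,G,-1e9)
    if axis==0: rows=np.nonzero(w.any(1))[0]; k=G[rows].argmax(1); t=b[rows,0]; p=a[0,k]
    else: cols=np.nonzero(w.any(0))[0]; k=G[:,cols].argmax(0); t=a[0,cols]; p=b[k,0]
    m=np.ones(len(t),bool)
    for _ in range(8):
        f=np.polyfit(t[m],p[m],1); res=p-np.polyval(f,t); m=abs(res)<max(.5,1.5*np.std(res[m]))
    ang=np.degrees(np.arctan(f[0]))*(1 if axis else -1)
    return f"yaw {A0*57.2958+ang:.2f} pos {np.polyval(f,t.mean()):.2f} at {t.mean():.0f} n {m.sum()}/{len(m)} rms {np.std(res[m]):.2f}"
E
python3 - <<'E'
from h import *
for nm,fi in(("w3",1),("w4",1),("top",0)):
    c=dict(np.load(nm+".npz")); print(nm)
    im,a,b=rect(c,.022,fi)
    # channel 0 = blue: orange low, white high
    print(" loose -x",edge(im,a,b,(-35,-16),(-100,-35),0,0,-1)); print(" loose +x",edge(im,a,b,(67,85),(-100,-35),0,0,1))
    print(" loose back",edge(im,a,b,(-20,68),(-118,-102),1,0,-1)); print(" loose front",edge(im,a,b,(-20,68),(-38,-20),1,0,1))
    if nm=="top": print(" set -x",edge(im,a,b,(-35,-16),(25,80),0,0,-1)," set back",edge(im,a,b,(-20,68),(83,98),1,0,1))
    im,a,b=rect(c,.010,fi)
    print(" board -x",edge(im,a,b,(-50,-33),(-120,-50),0,0,1)," board +x",edge(im,a,b,(82,98),(-120,-50),0,0,-1)," end",edge(im,a,b,(-30,80),(-140,-122),1,0,1))
E
```

```text
w3
 loose -x yaw -16.18 pos -24.63 at -68 n 237/259 rms 0.07
 loose +x yaw -16.07 pos 74.83 at -68 n 259/259 rms 0.08
 loose back yaw -16.12 pos -108.04 at 24 n 351/351 rms 0.07
 loose front yaw -16.03 pos -28.51 at 24 n 351/351 rms 0.09
 board -x yaw -16.43 pos -38.35 at -85 n 198/279 rms 0.14  board +x yaw -16.35 pos 91.19 at -85 n 262/279 rms 0.10  end yaw -16.30 pos -129.12 at 25 n 385/439 rms 0.12
w4
 loose -x yaw -16.04 pos -24.75 at -68 n 234/259 rms 0.07
 loose +x yaw -15.92 pos 74.58 at -68 n 250/259 rms 0.07
 loose back yaw -16.05 pos -108.08 at 24 n 351/351 rms 0.09
 loose front yaw -16.16 pos -28.54 at 24 n 351/351 rms 0.08
 board -x yaw -16.49 pos -38.59 at -85 n 185/279 rms 0.15  board +x yaw -16.45 pos 90.98 at -85 n 262/279 rms 0.09  end yaw -16.41 pos -129.03 at 25 n 385/439 rms 0.07
top
 loose -x yaw -16.42 pos -24.15 at -68 n 188/259 rms 0.27
 loose +x yaw -16.47 pos 75.35 at -68 n 161/259 rms 0.26
 loose back yaw -16.09 pos -106.59 at 24 n 264/351 rms 0.28
 loose front yaw -15.94 pos -27.26 at 24 n 248/351 rms 0.28
 set -x yaw -16.49 pos -23.14 at 52 n 174/219 rms 0.29  set back yaw -16.46 pos 91.82 at 24 n 201/351 rms 0.25
 board -x yaw -17.32 pos -38.44 at -85 n 130/279 rms 0.28  board +x yaw -16.27 pos 92.30 at -85 n 207/279 rms 0.29  end yaw -16.53 pos -128.37 at 25 n 275/439 rms 0.29
```

```bash
python3 -c "
from h import *
t=O+(24.9*U-82.8*V)/1000; print(t); go(*t,.049,-16.1)"
```

```text
[ 0.54035814 -0.09646226]
pos [ 0.5383 -0.0139  0.1385] jaw 163.71 F [-1.1 -0.3 -1.1] t 7.75
offset cm [ 7.87 -2.52  8.94] spin -0.003 j6 -32.0
```

apply_moves --plan '[{"grip":0.75,"offset":[4,-1.3,0],"spin":0},{"grip":0.75,"offset":[7.9,-2.5,0],"spin":0},{"grip":0.75,"offset":[7.9,-2.5,2],"spin":-0.003},{"grip":0.75,"offset":[7.9,-2.5,4],"spin":-0.003},{"grip":0.75,"offset":[7.9,-2.5,4],"spin":-0.003}]'

```text
time_s: 8.25
tcp_pos: [0.5376, -0.0973, 0.0949]
ee_rot: [[-0.279, -0.96, -0.009], [-0.96, 0.279, -0.0], [0.003, 0.009, -1.0]]
wrist_force: [-2.1, -0.1, 1.2]
gripper_width: 0.75
gripper_force: 0.0
```

```bash
python3 -c "
from h import *
t=O+(24.9*U-82.8*V)/1000; go(*t,.0495,-16.1)
c=r.capture('wrist'); np.savez('w5.npz',**c)
im,a,b=rect(c,.056); e=lambda *k:print(edge(im,a,b,*k))
cv2.imwrite('pics/w5.png',c['img'])"
```

```text
pos [ 0.5376 -0.0973  0.0949] jaw 163.8 F [-2.1 -0.1  1.2] t 8.25
offset cm [-0.16 -0.28  4.53] spin -0.002 j6 -22.9
```

View pics/w5.png

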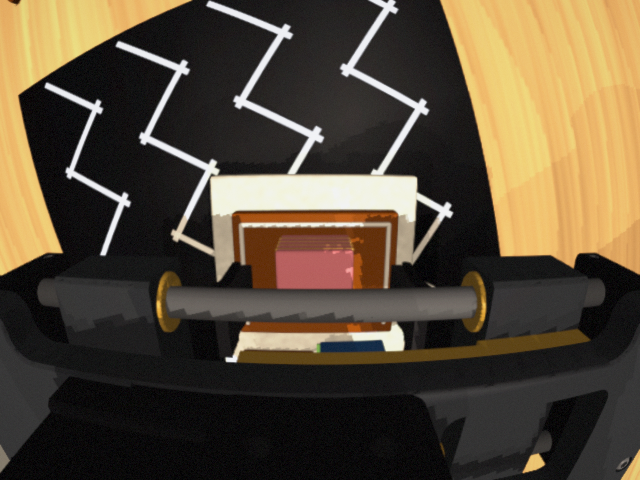

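The handle's top edge (277–352, 248) lies between the open fingers. I'll descend around it and close.

apply_moves --plan '[{"grip":0.75,"offset":[-0.1,0,0],"spin":0},{"grip":0.75,"offset":[-0.1,0,1.5],"spin":0},{"grip":0.75,"offset":[-0.1,0,3],"spin":0},{"grip":0.75,"offset":[-0.1,0,4.2],"spin":0},{"grip":0.75,"offset":[-0.1,0,4.2],"spin":0}]'

```text
time_s: 8.8
tcp_pos: [0.5402, -0.0955, 0.0558]
ee_rot: [[-0.277, -0.961, -0.002], [-0.961, 0.277, -0.0], [0.001, 0.002, -1.0]]
wrist_force: [0.1, 0.7, -0.0]
gripper_width: 0.748
gripper_force: 0.0
```

apply_moves --plan '[{"grip":0.75,"offset":[0,0,0],"spin":0},{"grip":0.75,"offset":[0,0,0],"spin":0}]'

```text
time_s: 9.0
tcp_pos: [0.5417, -0.0956, 0.0576]
ee_rot: [[-0.277, -0.961, 0.002], [-0.961, 0.277, 0.0], [-0.001, -0.002, -1.0]]
wrist_force: [0.9, 0.2, 0.0]
gripper_width: 0.749
gripper_force: 0.0
```

```bash
python3 -c "
from h import *
t=O+(24.9*U-82.8*V)/1000; go(*t,.0495,-16.1)"
```

```text
pos [ 0.5417 -0.0956  0.0576] jaw 163.92 F [0.9 0.2 0. ] t 9.0
offset cm [0.12 0.11 0.81] spin 0.0 j6 -23.0
```

Lower by 7 mm, centre, then close gently in steps.

apply_moves --plan '[{"grip":0.75,"offset":[0.1,0.1,0.4],"spin":0},{"grip":0.75,"offset":[0.1,0.1,0.75],"spin":0},{"grip":0.65,"offset":[0.1,0.1,0.75],"spin":0},{"grip":0.55,"offset":[0.1,0.1,0.75],"spin":0},{"grip":0.52,"offset":[0.1,0.1,0.75],"spin":0}]'

```text
time_s: 9.5
tcp_pos: [0.5398, -0.0964, 0.0493]
ee_rot: [[-0.277, -0.961, 0.0], [-0.961, 0.277, -0.0], [-0.0, -0.0, -1.0]]
wrist_force: [0.5, -0.3, -0.7]
gripper_width: 0.572
gripper_force: 0.0
```

apply_moves --plan '[{"grip":0.48,"offset":[0,0,0],"spin":0},{"grip":0.44,"offset":[0,0,0],"spin":0},{"grip":0.4,"offset":[0,0,0],"spin":0},{"grip":0.4,"offset":[0,0,0],"spin":0},{"grip":0.4,"offset":[0,0,0],"spin":0}]'

```text
time_s: 10.0
tcp_pos: [0.54, -0.0964, 0.0494]
ee_rot: [[-0.277, -0.961, 0.001], [-0.961, 0.277, -0.0], [-0.0, -0.001, -1.0]]
wrist_force: [1.0, -0.1, -0.7]
gripper_width: 0.461
gripper_force: 30.0
```

```bash
python3 -c "
from h import *
s=r.sense();print(s['gripper_width'],s['gripper_force'],s['moment'])
t=O+(24.9*U-82.8*V)/1000; go(*t,.0495,-16.1)
c=r.capture('wrist'); np.savez('w6.npz',**c)
im,a,b=rect(c,.022)
print(' loose back',edge(im,a,b,(-20,68),(-118,-100),1,0,-1))
im,a,b=rect(c,.01)
print(' end',edge(im,a,b,(-30,80),(-140,-122),1,0,1))
"
```

```text
0.460615078214423 29.996412293985486 [-0.03089493 -0.06500542  0.00850317]
pos [ 0.54   -0.0964  0.0494] jaw 163.9 F [ 1.  -0.1 -0.7] t 10.0
offset cm [-0.   -0.04 -0.01] spin 0.0 j6 -22.9
 loose back yaw -16.10 pos -110.44 at 24 n 351/351 rms 0.18
 end yaw -16.41 pos -129.48 at 25 n 382/439 rms 0.09
```

```bash
cat >> h.py <<'E'
def sides(c):
    im,a,b=rect(c,.022); print(" L-x",edge(im,a,b,(-35,-14),(-106,-85),0,0,-1)); print(" L+x",edge(im,a,b,(66,85),(-106,-85),0,0,1))
    print(" L back",edge(im,a,b,(-20,68),(-118,-85),1,0,-1))
    im,a,b=rect(c,.010); print(" B-x",edge(im,a,b,(-50,-30),(-126,-112),0,0,1)); print(" B+x",edge(im,a,b,(80,99),(-126,-112),0,0,-1)); print(" B end",edge(im,a,b,(-30,80),(-140,-122),1,0,1))
E
python3 -c "
from h import *
sides(dict(np.load('w4.npz'))); print();sides(dict(np.load('w6.npz')))"
```

```text
L-x yaw -16.28 pos -24.52 at -96 n 83/83 rms 0.05
 L+x yaw -16.18 pos 74.80 at -96 n 83/83 rms 0.09
 L back yaw -16.06 pos -108.08 at 24 n 340/351 rms 0.09
 B-x yaw -19.28 pos -38.49 at -119 n 38/55 rms 0.07
 B+x yaw 9.09 pos 93.35 at -119 n 20/55 rms 0.55
 B end yaw -16.41 pos -129.03 at 25 n 385/439 rms 0.07

 L-x yaw -38.36 pos -22.18 at -96 n 28/83 rms 0.41
 L+x yaw 6.64 pos 71.00 at -96 n 28/83 rms 0.40
 L back yaw -16.10 pos -110.44 at 24 n 351/351 rms 0.18
 B-x yaw -17.02 pos -38.38 at -119 n 36/55 rms 0.16
 B+x yaw -15.97 pos 91.04 at -119 n 52/55 rms 0.08
 B end yaw -16.41 pos -129.48 at 25 n 382/439 rms 0.09
```

```bash
python3 -c "
from h import *
c=dict(np.load('w6.npz')); im,a,b=rect(c,.022)
for ch in (0,1):
  for w in ((-110,-104),(-108,-100),(-104,-97)):
    print(ch,w,edge(im,a,b,(-32,-18),w,0,ch,-1),'|',edge(im,a,b,(68,82),w,0,ch,1))
for y in (-107,-103,-99): 
    i=abs(b[:,0]-y).argmin(); print(y,[tuple(im[i,abs(a[0]-x).argmin()]) for x in (-34,-30,-27,-25,-23,-20,-15)],[tuple(im[i,abs(a[0]-x).argmin()]) for x in (66,70,72,74,76,79,82)])
" | sed 's/np.uint8//g'
```

```text
0 (-110, -104) yaw -4.23 pos -25.08 at -107 n 19/23 rms 0.17 | yaw -42.80 pos 73.46 at -107 n 20/23 rms 0.27
0 (-108, -100) yaw -13.87 pos -25.42 at -104 n 31/31 rms 0.08 | yaw -18.37 pos 74.10 at -104 n 31/31 rms 0.17
0 (-104, -97) yaw -19.80 pos -25.39 at -100 n 25/27 rms 0.06 | yaw -13.67 pos 74.08 at -100 n 27/27 rms 0.07
1 (-110, -104) yaw -4.61 pos -25.07 at -107 n 19/23 rms 0.17 | yaw -45.82 pos 73.62 at -107 n 20/23 rms 0.25
1 (-108, -100) yaw -13.73 pos -25.41 at -104 n 31/31 rms 0.08 | yaw -19.55 pos 74.17 at -104 n 31/31 rms 0.14
1 (-104, -97) yaw -19.69 pos -25.40 at -100 n 24/27 rms 0.07 | yaw -16.50 pos 74.25 at -100 n 27/27 rms 0.00
-107 [((88), (102), (112)), ((195), (215), (220)), ((219), (240), (239)), ((50), (95), (163)), ((16), (58), (111)), ((18), (55), (110)), ((4), (43), (93))] [((7), (44), (94)), ((9), (45), (95)), ((9), (44), (95)), ((72), (95), (123)), ((136), (160), (175)), ((137), (162), (178)), ((140), (164), (180))]
-103 [((108), (128), (140)), ((139), (164), (178)), ((133), (157), (173)), ((29), (64), (115)), ((19), (57), (116)), ((35), (66), (115)), ((32), (59), (102))] [((15), (49), (98)), ((11), (47), (97)), ((11), (45), (98)), ((61), (88), (118)), ((138), (163), (179)), ((133), (156), (172)), ((137), (161), (176))]
-99 [((99), (118), (128)), ((136), (160), (176)), ((136), (161), (174)), ((51), (80), (122)), ((20), (57), (115)), ((150), (174), (191)), ((28), (54), (101))] [((61), (84), (116)), ((93), (116), (141)), ((8), (47), (98)), ((61), (83), (115)), ((133), (157), (173)), ((134), (157), (172)), ((134), (158), (174))]
```

apply_moves --plan '[{"grip":0.4,"offset":[-0.2,-0.06,0],"spin":0.002},{"grip":0.4,"offset":[-0.4,-0.12,0],"spin":0.005},{"grip":0.4,"offset":[-0.6,-0.18,0],"spin":0.006},{"grip":0.4,"offset":[-0.8,-0.18,0],"spin":0.006},{"grip":0.4,"offset":[-1.0,-0.18,0],"spin":0.006}]'

```text
time_s: 10.55
tcp_pos: [0.5444, -0.0872, 0.0493]
ee_rot: [[-0.283, -0.959, 0.0], [-0.959, 0.283, -0.0], [0.0, -0.0, -1.0]]
wrist_force: [-0.1, -2.4, 2.2]
gripper_width: 0.46
gripper_force: 30.0
```

apply_moves --plan '[{"grip":0.4,"offset":[-0.05,0,0],"spin":0},{"grip":0.4,"offset":[-0.1,0,0],"spin":0},{"grip":0.4,"offset":[-0.15,0,0],"spin":0},{"grip":0.4,"offset":[-0.2,0,0],"spin":0},{"grip":0.4,"offset":[-0.2,0,0],"spin":0}]'

```text
time_s: 11.05
tcp_pos: [0.5449, -0.0854, 0.0493]
ee_rot: [[-0.283, -0.959, 0.0], [-0.959, 0.283, -0.0], [-0.0, -0.0, -1.0]]
wrist_force: [-1.1, -1.0, 2.6]
gripper_width: 0.457
gripper_force: 30.0
```

```bash
cat >> h.py <<'E'
def st():
    s=r.sense(); p=(np.array(s["tcp_pos"])[:2]-O)*1000; f=np.array(s["wrist_force"]); R=np.array(s["ee_rot"])
    print("bx,by",(p@U).round(2),(p@V).round(2),"z",round(s["tcp_pos"][2],4),"yaw",np.degrees(np.arctan2(-R[1,1],-R[0,1])).round(2),"Fbx,Fby,Fz",(f[:2]@U).round(1),(f[:2]@V).round(1),f[2].round(1),"Mz",round(s["moment"][2],2),"t",s["time_s"])
E
python3 -c "
from h import *
st()"
```

```text
bx,by 26.1 -70.87 z 0.0493 yaw -16.44 Fbx,Fby,Fz -0.8 -1.3 2.6 Mz -0.02 t 11.05
```

apply_moves --plan '[{"grip":0.4,"offset":[-0.05,-0.02,0],"spin":0},{"grip":0.4,"offset":[-0.1,-0.02,0],"spin":0},{"grip":0.4,"offset":[-0.1,-0.02,0],"spin":0}]'

```text
time_s: 11.35
tcp_pos: [0.5452, -0.0845, 0.0493]
ee_rot: [[-0.283, -0.959, -0.0], [-0.959, 0.283, -0.0], [0.0, 0.0, -1.0]]
wrist_force: [-1.8, -2.4, 4.1]
gripper_width: 0.461
gripper_force: 30.0
```

apply_moves --plan '[{"grip":0.4,"offset":[-0.05,0,0],"spin":0},{"grip":0.4,"offset":[-0.05,0,0],"spin":0}]'

```text
time_s: 11.55
tcp_pos: [0.5454, -0.084, 0.0493]
ee_rot: [[-0.283, -0.959, 0.0], [-0.959, 0.283, -0.0], [0.0, -0.0, -1.0]]
wrist_force: [-1.3, -2.8, 3.3]
gripper_width: 0.458
gripper_force: 30.0
```

```bash
python3 -c "
from h import *
st()"
```

```text
bx,by 26.23 -69.42 z 0.0493 yaw -16.44 Fbx,Fby,Fz -0.5 -3.0 3.3 Mz -0.04 t 11.55
```

apply_moves --plan '[{"grip":0.4,"offset":[-0.05,0,-0.02],"spin":0},{"grip":0.4,"offset":[-0.05,0,-0.02],"spin":0},{"grip":0.4,"offset":[-0.05,0,-0.02],"spin":0}]'

```text
time_s: 11.85
tcp_pos: [0.5456, -0.0836, 0.0493]
ee_rot: [[-0.283, -0.959, -0.0], [-0.959, 0.283, -0.0], [0.0, 0.0, -1.0]]
wrist_force: [-0.8, -3.9, 1.0]
gripper_width: 0.456
gripper_force: 30.0
```

apply_moves --plan '[{"grip":0.4,"offset":[-0.05,0,0],"spin":0},{"grip":0.4,"offset":[-0.05,0,0],"spin":0},{"grip":0.4,"offset":[-0.05,0,0],"spin":0}]'

```text
time_s: 12.15
tcp_pos: [0.5456, -0.0835, 0.0494]
ee_rot: [[-0.283, -0.959, -0.0], [-0.959, 0.283, -0.001], [0.001, 0.0, -1.0]]
wrist_force: [-0.6, -6.1, 2.9]
gripper_width: 0.456
gripper_force: 30.0
```

```bash
python3 -c "
from h import *
st()"
```

```text
bx,by 26.22 -68.92 z 0.0494 yaw -16.44 Fbx,Fby,Fz 1.2 -6.0 2.9 Mz -0.01 t 12.15
```

The half has stopped moving with about 6 N of push. I'll check alignment and flushness.

Run:
```python
from h import *
T=r.capture("top"); S=r.capture("scene"); W=r.capture("wrist"); np.savez("t7.npz",**T); np.savez("s7.npz",**S); np.savez("w7.npz",**W)
k=lambda im,f:cv2.resize(im,None,fx=f,fy=f,interpolation=cv2.INTER_CUBIC)
a=k(T["img"][205:289,270:380],3.6)[:300,:396]; b=k(S["img"][180:264,260:370],3.6)[:300,:396]
cv2.imwrite("pics/f7.png",np.vstack([np.hstack([a,b]),np.hstack([k(W["img"][150:225,190:290],3.9)[:290,:390],np.zeros((290,402,3),np.uint8)])]))
im,a,b=rect(W,.022)
for w in((-96,-90),(-94,-86)): print(edge(im,a,b,(-32,-16),w,0,0,-1),'|',edge(im,a,b,(68,84),w,0,0,1))
print("back",edge(im,a,b,(-18,66),(-106,-88),1,0,-1))
im,a,b=rect(W,.010)
print(edge(im,a,b,(-50,-30),(-126,-100),0,0,1),'|',edge(im,a,b,(80,99),(-126,-100),0,0,-1),"end",edge(im,a,b,(-30,80),(-140,-122),1,0,1))
im,a,b=rect(T,.022,0)
print("top: set-x",edge(im,a,b,(-35,-16),(25,80),0,0,-1),"loose-x",edge(im,a,b,(-35,-16),(-85,-22),0,0,-1),"loose+x",edge(im,a,b,(68,85),(-85,-22),0,0,1),"set+x",edge(im,a,b,(68,85),(20,80),0,0,1))
st()
```

```text
yaw -5.12 pos -23.67 at -93 n 18/23 rms 0.18 | yaw -29.35 pos 75.37 at -93 n 19/23 rms 0.19
yaw -14.91 pos -23.96 at -90 n 31/31 rms 0.09 | yaw -18.35 pos 75.70 at -90 n 31/31 rms 0.09
back yaw -16.45 pos -96.58 at 24 n 335/335 rms 0.15
yaw -16.27 pos -38.37 at -113 n 84/103 rms 0.14 | yaw -16.47 pos 91.08 at -113 n 98/103 rms 0.12 end yaw -16.47 pos -129.25 at 25 n 388/439 rms 0.07
top: set-x yaw -8.90 pos -21.89 at 52 n 88/219 rms 1.94 loose-x yaw -14.36 pos -24.24 at -54 n 91/251 rms 0.27 loose+x yaw -32.58 pos 75.68 at -54 n 66/251 rms 0.29 set+x yaw -16.47 pos 76.35 at 50 n 161/239 rms 0.25
bx,by 26.22 -68.91 z 0.0494 yaw -16.44 Fbx,Fby,Fz 1.0 -4.7 2.0 Mz -0.01 t 12.3
```

View pics/f7.png

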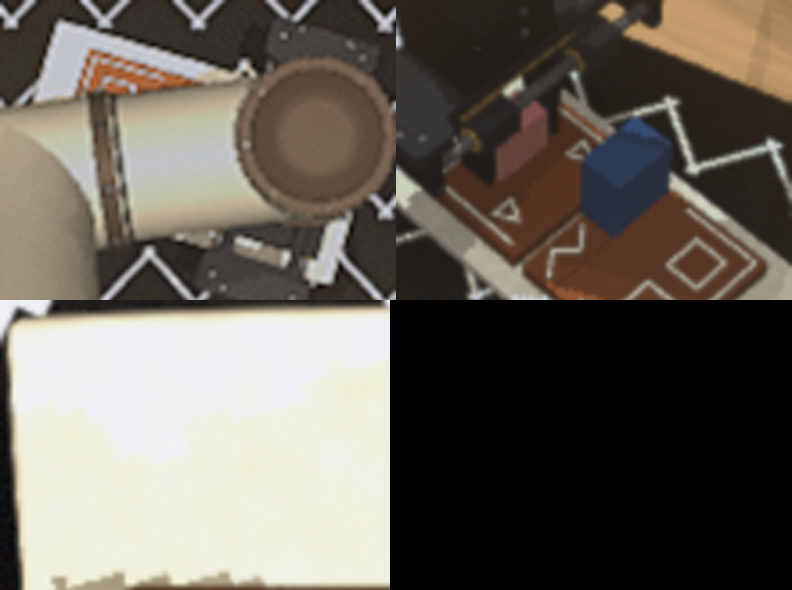

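The scene crop shows the spacer upright between the halves, and the narrow slot at the lintel looks even. I'll compare the +x ends of both halves in the scene camera by code.

Run:
```python
from h import *
for n in("scene","s7"):
    c=dict(np.load(n+".npz")); im,a,b=rect(c,.022,0)
    for ch in(0,1,2): print(n,ch,"set+x",edge(im,a,b,(66,84),(5,75),0,ch,1),"| loose+x",edge(im,a,b,(66,84),(-80,-30) if n=="scene" else (-60,-20),0,ch,1))
    print(" joint faces: lintel",edge(im,a,b,(32,70),(-16,0),1,1,-1)," loose",edge(im,a,b,(32,70),(-38,-20) if n=="scene" else (-24,-8),1,1,1))
```

```text
scene 0 set+x yaw -16.51 pos 81.12 at 40 n 268/279 rms 0.21 | loose+x yaw -16.14 pos 79.83 at -55 n 196/199 rms 0.19
scene 1 set+x yaw -16.55 pos 80.93 at 40 n 279/279 rms 0.18 | loose+x yaw -15.91 pos 79.75 at -55 n 199/199 rms 0.17
scene 2 set+x yaw -16.58 pos 80.95 at 40 n 279/279 rms 0.17 | loose+x yaw -15.89 pos 79.78 at -55 n 198/199 rms 0.15
 joint faces: lintel yaw -16.69 pos -8.64 at 51 n 143/151 rms 0.23  loose yaw -15.65 pos -23.42 at 51 n 151/151 rms 0.20
s7 0 set+x yaw -16.90 pos 80.98 at 40 n 259/279 rms 0.20 | loose+x yaw -16.69 pos 80.29 at -40 n 125/159 rms 0.18
s7 1 set+x yaw -16.75 pos 80.85 at 40 n 279/279 rms 0.19 | loose+x yaw -16.80 pos 80.32 at -40 n 142/159 rms 0.20
s7 2 set+x yaw -16.69 pos 80.91 at 40 n 273/279 rms 0.15 | loose+x yaw -16.98 pos 80.42 at -40 n 135/159 rms 0.19
 joint faces: lintel yaw -16.50 pos -7.37 at 51 n 114/151 rms 0.19  loose yaw -16.30 pos -10.97 at 51 n 145/151 rms 0.16
```

The ends are still 0.45 mm off. I'll ease back 1 mm, shift, and press again.

apply_moves --plan '[{"grip":0.4,"offset":[0.12,0,-0.02],"spin":0},{"grip":0.4,"offset":[0.12,-0.05,-0.02],"spin":0},{"grip":0.4,"offset":[0.12,-0.05,-0.02],"spin":0},{"grip":0.4,"offset":[0.05,-0.05,-0.02],"spin":0},{"grip":0.4,"offset":[0,-0.05,-0.02],"spin":0}]'

```text
time_s: 12.8
tcp_pos: [0.5457, -0.0835, 0.0494]
ee_rot: [[-0.283, -0.959, -0.001], [-0.959, 0.283, -0.001], [0.001, 0.001, -1.0]]
wrist_force: [-1.7, -4.7, 0.7]
gripper_width: 0.458
gripper_force: 30.0
```

apply_moves --plan '[{"grip":0.4,"offset":[-0.02,0,0],"spin":0},{"grip":0.4,"offset":[-0.04,0,0],"spin":0},{"grip":0.4,"offset":[-0.04,0,0],"spin":0},{"grip":0.4,"offset":[-0.04,0,0],"spin":0},{"grip":0.4,"offset":[-0.04,0,0],"spin":0}]'

```text
time_s: 13.3
tcp_pos: [0.5458, -0.0835, 0.0495]
ee_rot: [[-0.283, -0.959, -0.001], [-0.959, 0.283, -0.001], [0.001, 0.001, -1.0]]
wrist_force: [-1.3, -5.3, 1.3]
gripper_width: 0.459
gripper_force: 30.0
```

Run:
```python
from h import *
st(); c=r.capture("scene"); im,a,b=rect(c,.022,0)
for ch in(0,1,2): print("set+x",edge(im,a,b,(66,84),(5,75),0,ch,1),"| loose+x",edge(im,a,b,(66,84),(-60,-20),0,ch,1))
print(" joint faces: lintel",edge(im,a,b,(32,70),(-16,0),1,1,-1)," loose",edge(im,a,b,(32,70),(-24,-8),1,1,1))
for _ in range(4): r.capture("scene"); st()
```

```text
bx,by 26.41 -68.86 z 0.0495 yaw -16.44 Fbx,Fby,Fz 0.3 -5.4 1.3 Mz 0.16 t 13.3
set+x yaw -16.93 pos 80.98 at 40 n 262/279 rms 0.20 | loose+x yaw -16.51 pos 80.36 at -40 n 125/159 rms 0.16
set+x yaw -16.79 pos 80.85 at 40 n 276/279 rms 0.19 | loose+x yaw -16.68 pos 80.35 at -40 n 139/159 rms 0.17
set+x yaw -16.67 pos 80.91 at 40 n 273/279 rms 0.15 | loose+x yaw -16.89 pos 80.44 at -40 n 127/159 rms 0.16
 joint faces: lintel yaw -16.38 pos -7.36 at 51 n 113/151 rms 0.15  loose yaw -16.12 pos -11.00 at 51 n 151/151 rms 0.19
bx,by 26.39 -68.84 z 0.0495 yaw -16.44 Fbx,Fby,Fz -0.3 -5.2 0.5 Mz 0.07 t 13.4
bx,by 26.42 -68.86 z 0.0495 yaw -16.44 Fbx,Fby,Fz 0.2 -4.9 0.2 Mz 0.15 t 13.45
bx,by 26.39 -68.85 z 0.0495 yaw -16.44 Fbx,Fby,Fz -0.1 -5.3 1.0 Mz 0.13 t 13.5
bx,by 26.37 -68.86 z 0.0495 yaw -16.44 Fbx,Fby,Fz 0.2 -5.6 1.0 Mz 0.13 t 13.55
```

apply_moves --plan '[{"grip":0.4,"offset":[-0.03,-0.03,0],"spin":0},{"grip":0.4,"offset":[-0.06,-0.03,0],"spin":0},{"grip":0.4,"offset":[-0.06,-0.03,0],"spin":0},{"grip":0.4,"offset":[-0.06,-0.03,0],"spin":0},{"grip":0.4,"offset":[-0.06,-0.03,0],"spin":0}]'

```text
time_s: 14.05
tcp_pos: [0.5458, -0.0835, 0.0495]
ee_rot: [[-0.283, -0.959, -0.002], [-0.959, 0.283, -0.001], [0.002, 0.002, -1.0]]
wrist_force: [-2.0, -6.2, 2.4]
gripper_width: 0.458
gripper_force: 30.0
```

Run:
```python
from h import *
for _ in range(4): st(); r.capture("scene")
```

```text
bx,by 26.42 -68.79 z 0.0495 yaw -16.44 Fbx,Fby,Fz -0.1 -6.5 2.4 Mz 0.15 t 14.05
bx,by 26.43 -68.79 z 0.0495 yaw -16.44 Fbx,Fby,Fz -0.7 -7.7 2.0 Mz 0.12 t 14.1
bx,by 26.43 -68.8 z 0.0495 yaw -16.44 Fbx,Fby,Fz 0.6 -7.0 0.8 Mz 0.11 t 14.15
bx,by 26.42 -68.77 z 0.0495 yaw -16.44 Fbx,Fby,Fz 0.4 -7.0 1.8 Mz 0.12 t 14.2
```

The half is firm: force rises with no travel, and the push holds steady at about 7 N. Handing in.

```bash
python3 -c "
from station import r
print(r.finish_job())"
```

```text
the job is handed in; nothing more can be done
None
```

The spacer stands upright in the doorway, squeezed between the halves. Their ends are in line to about 0.5 mm, the arm is holding the loose half with a steady push of about 7 N, and the job is handed in.

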